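# Pin the box in its jig, then hold its sprung lid at the set angle

## Robot

A 6-joint arm with a two-finger parallel gripper is mounted at the origin on the work surface. World frame = base frame: x ahead of the robot, y to its left, z up, the work surface at z = 0. Lengths are in m, angles in rad, forces in N, time in s.
With the tool pointing down it reaches from about 0.275 to 0.875 m from the base axis. Payload 12.5 kg.
Tool frame: the origin (TCP) lies at the very end of the fingers, on their centre line; the grasp point (between the pads) lies 19 mm behind it; x points along the fingers, y is the direction in which the jaws open and shut, and the axes are right-handed (so a half turn about x gives the same grasp; the last joint's range is limited). The gripper opens to 85 mm and grips with 20 to 120 N. Pads are 22 mm wide; open, the fingers measure 114 mm over their backs; the gripper's body (76 mm by 85 mm) begins 54 mm behind the grasp point. The pads swing forward as they close: fully open they stand 13 mm farther back than shut.
Start: joints at [-1.213, 0.351, 1.652, -0, 1.139, -0.085], TCP at [0.236, -0.497, 0.231] pointing down, gripper open.
Joint ranges: [-2.75, 2.75], [-0.79, 2.1], [0.01, 2.65], [-1.57, 4.71], [0.07, 3.14], [-2.87, 2.87]. Speed limits (rad/s): [2.22, 2.22, 2.79, 3.14, 3.14, 3.14].

## Interface

Orientations are given as a 3x3 rotation matrix whose columns are the frame's x, y, z axes.
In Python, from bench import manip gives the robot as it stands. Calls block until the motion is done:
- manip.move_ptp(position, orientation): joint-space move of the TCP to a pose.
- manip.move_l(position, attitude=None, max_speed=0.15): straight line of the TCP; attitude=None keeps the orientation; max_speed is the mean speed in m/s.
- manip.move_j(angles): joint-space move.
- manip.set_gripper(opening, effort=None): opening from 0.0 (shut) to 1.0 (fully open); effort is the grip in N (None keeps the last); returns when the fingers have stopped.
- manip.dwell(seconds).
- manip.inverse_kinematics(position, orientation): joint angles nearest the present ones, or None.
- manip.grab_frame(name): name is "scene" or "top" or "wrist"; returns (picture, depth): 400x640x3 uint8, red, green, blue; 400x640 float32, m along the optical axis (not along the pixel's ray), 0 where there is no reading.
- manip.get_calibration(name): a dict with "camera_matrix" (3x3 intrinsics, pixels), "R" (3x3) and "t" (3): a world point X has camera coordinates R X + t. Camera axes: x right, y down, z forward; pixel columns grow to the right and rows downward; lengths in m; the calibration is good to about 2 mm. A picture is of the moment at which its call begins: read the wrist's pose just before it. get_calibration takes no time and is no camera call; for the wrist camera it gives the pose at the moment of the call.
A pose or a line that the arm cannot do raises manip.Unreachable and nothing moves.
- manip.sign_off(): hands the job in, once; it reports no verdict.
Trained networks look in the newest picture that a camera, given by its name, has taken for a name from the list of things; names that differ only in an ending like _2 or _b are one class to them, and where a whole thing is asked for, a point or a joint stands for the part that bears it (a point fixed in the world has none). Each returns a list of dicts, best first, with "confidence" (0 to 1); they miss things now and then, are a little off and sometimes report something else, mostly with a low value. They report only what shows in the picture. A call takes as long as a camera call.
- manip.look_for(camera, name): "at" ([x, y, z] in m, in world coordinates, good to about 4 mm: the middle of the surface that is visible of it).
Readings, each from a call of its own:
- manip.current_time(): time.
- manip.current_qpos(): joint angles.
- manip.current_joint_vel(): joint speeds.
- manip.current_joint_torque(): joint torques, N m.
- manip.current_ee_pos(): TCP position.
- manip.current_tcp_rot(): TCP orientation.
- manip.current_force(): force on the tool from outside, world axes, zero at the start.
- manip.current_ft_torque(): the same for the moment, N m.
- manip.current_grip_width(): opening from 0.0 (shut) to 1.0 (fully open).
Only numpy, scipy, OpenCV 4.12 (cv2) and the standard library are available. Lean on these libraries where they do the work, as an engineer would, in place of code of your own. Each camera call takes 0.05 s, during which the arm holds its last target.

## Task

Pick up the wooden mallet and knock the yellow-capped locking pin fully home, so that its cap sits on the steel block, touching the pin with nothing but the mallet; then put the mallet back down on the bench, clear of the jig. After that lift the box's sprung lid by its barrel knob until the lid is in line with the red-tipped pointer beside it, and finish while still holding the lid there with the gripper. Do not shift the pointer or disturb the three paint jars.

Things in the scene. Friction and masses are not known exactly. Their poses are not given: they have to be found in the camera images.
- jig: Fixed plywood board 280 x 430 x 18 mm (x -140..140, y -245..185) with an open box 200 (x) x 240 (y) mm, rim 118 mm above the bench. Origin: on the bench under the box's centre; z up, x from the box's knob side to its hinge side. At y = -200 a 40 mm square steel block, top 50 mm up, holds the pin; at y = 152 the pointer, at y = 165 a steel arc with ticks, radius 200 mm about the hinge. Yaw varies.
- pin_top (a point): Centre of the top of the locking pin's yellow cap (22 mm diameter, 6 mm thick, on a 12 mm steel shank). It lies in the jig's frame at x = 30, y = -200 mm; its height is 70 mm above the bench when joint pin reads 0 and 56 mm when fully home.
- pin (a joint): Depth to which the locking pin has been driven, in m: 0 fully proud (14 mm gap under the cap), 0.014 fully home with the cap on the block. Starts 0 to 0.003. It is a spring pin in a tight hole: driving it takes about 6 to 8 N and it stays where it is driven.
- mallet: Loose beech mallet, 0.3 to 0.5 kg, standing on one striking face. Head 75 (x) x 60 (y) x 100 mm (z); the handle, 22 mm wide (y) and 28 mm high (z), leaves the head level towards -x at mid-height (50 mm) and ends 202 mm from the origin. Origin: centre of the lower striking face; x along the head away from the handle, z up.
- mallet_head (a point): Centre of the mallet's head, 50 mm above its lower striking face.
- mallet_grip (a point): Point on the middle of the mallet's handle, 100 mm from the head's centre towards the handle's end; axes as the mallet's. A good place to grip across the 22 mm width.
- lid (a joint): Angle of the box's lid in rad: 0 shut, growing as the knob (front) edge rises. A spring in the hinge and the lid's weight (about 0.32 kg) pull it shut: straight up at the knob it takes about 4 N near 0, 7 N at 0.45 and 13 N at 0.85 rad. It shuts if let go.
- lid_knob (a point): Centre of the dark barrel knob at the lid's front edge: a cylinder 26 mm in diameter, 28 mm long along y, flat ends, on a 14 mm neck; centre 29 mm above the lid's top (lid 205 x 250 x 12 mm). From the hinge it is 185 mm towards -x and 41 mm up in the lid's frame. Axes turn with the lid: x towards the hinge, y along it, z out of the top. Pinched on its flat ends it can pivot in the fingers.
- lid_hinge (a point): Middle of the lid's hinge line at the box's far rim, 100 mm from the jig's origin in +x and 118 mm above the bench; the hinge runs along the jig's y.
- mark (a joint): Angle in rad of the pointer that marks how far the lid is to be raised, about the same hinge line and counted like joint lid: the lid is in line with the pointer when both read the same. Starts 0.45 to 0.85 (26 to 49 degrees). It is held by friction only and would move if knocked.
- mark_tip (a point): Outer end of the pointer: a thin brass arm with a red end, 207 mm from the hinge line, 27 mm beyond the lid's left (+y) edge; axes turn with the pointer as the lid's do with the lid.
- jar_teal: Closed paint jar with a teal label and a white cap, 56 mm diameter, 60 mm high; a bystander. Origin: centre of its underside.
- jar_ochre: Closed paint jar with an ochre label and a black cap, 56 mm diameter, 60 mm high; a bystander. Origin: centre of its underside.
- jar_green: Closed paint jar with a sage-green label and a white cap, 56 mm diameter, 60 mm high; a bystander. Origin: centre of its underside.

How it is judged:
By the outcome, as a careful person would: the job done as asked, in the order asked, and still so for the second after the job is handed in, while the arm keeps its last pose, push and grip.
It also fails if it takes over 58 s, if anything falls off the work surface, if the arm or the gripper's body presses on something with over 40 N, if the wrist force passes 120 N, or if a joint passes its speed limit or range.

## Working session

There is one attempt and no reset: what is moved stays moved. The work goes in short steps, each a Python script; the robot and the scene stay as the last script left them, time stands still between calls to the robot, and variables do not carry over. Pictures are saved under pics/ and viewed, and the job is handed in when it is done.

```bash
ls; mkdir -p pics
python3 - <<'E'
from bench import manip
import cv2,numpy as np
for c in ["scene","top"]:
    p,d=manip.grab_frame(c); cv2.imwrite(f"pics/{c}0.png",p[:,:,::-1])
    for n in ["mallet_head","mallet_grip","pin_top","lid_knob","mark_tip","lid_hinge","jar_teal","jar_ochre","jar_green","jig"]:
        r=manip.look_for(c,n)
        print(c,n,[(np.round(x["at"],4).tolist(),round(x["confidence"],2)) for x in r[:2]])
print(manip.current_time(), manip.current_force())
E
```

```text
pics
scene mallet_head [([0.4783, -0.2902, 0.0637], 0.56)]
scene mallet_grip [([0.4851, -0.2912, 0.0623], 0.69), ([0.5106, 0.5029, 0.0583], 0.43)]
scene pin_top [([0.5967, -0.0849, 0.07], 0.56)]
scene lid_knob [([0.5872, 0.1311, 0.1325], 0.91)]
scene mark_tip [([0.6332, 0.2679, 0.1906], 0.58)]
scene lid_hinge [([0.5907, 0.1294, 0.1323], 0.56), ([0.5981, -0.0796, 0.0708], 0.46)]
scene jar_teal [([0.6589, -0.3638, 0.0552], 0.53)]
scene jar_ochre [([0.376, 0.4393, 0.0567], 0.68)]
scene jar_green [([0.5139, 0.5056, 0.0595], 0.93)]
scene jig [([0.6182, 0.1459, 0.1242], 0.68)]
top mallet_head [([0.4643, -0.3031, 0.0678], 0.93)]
top mallet_grip [([0.4647, -0.3015, 0.0637], 0.72)]
top pin_top [([0.5953, -0.085, 0.0653], 0.58)]
top lid_knob [([0.5808, 0.1168, 0.1319], 0.73)]
top mark_tip [([0.6261, 0.2645, 0.1993], 0.5)]
top lid_hinge [([0.5841, 0.1185, 0.132], 0.59)]
top jar_teal [([0.6498, -0.3701, 0.0593], 0.85)]
top jar_ochre [([0.3671, 0.4281, 0.0597], 0.62)]
top jar_green [([0.4989, 0.4934, 0.0584], 0.9), ([0.4624, -0.298, 0.0628], 0.72)]
top jig [([0.5764, 0.0914, 0.1278], 0.73)]
1.1 [-0.03981388 -0.94196436  0.75664963]
```

View pics/scene0.png

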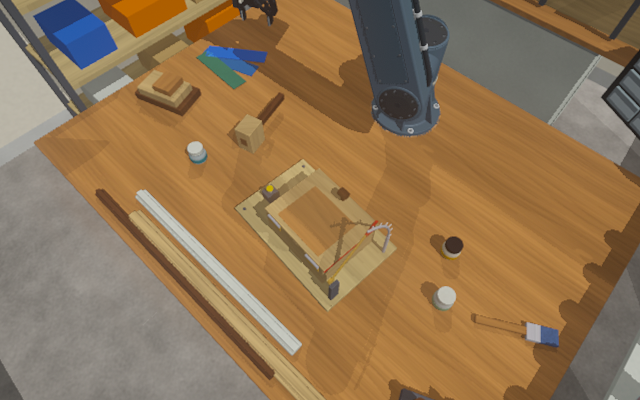

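View pics/top0.png

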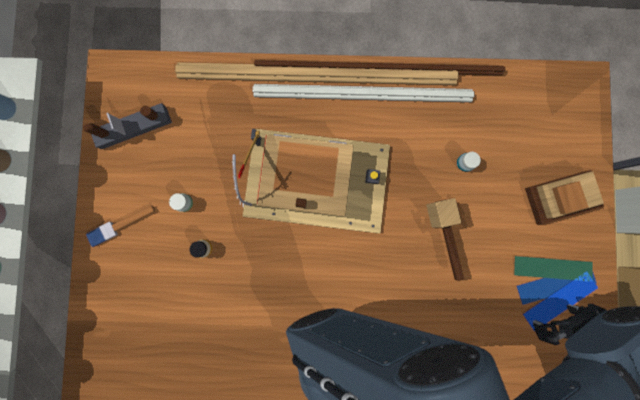

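```bash
cat > h.py <<'E'
from bench import manip
import cv2,numpy as np
def cloud(c):
    K=manip.get_calibration(c); p,d=manip.grab_frame(c)
    A=np.array(K["camera_matrix"]);R=np.array(K["R"]);t=np.array(K["t"])
    v,u=np.mgrid[0:400,0:640]
    X=np.stack([(u-A[0,2])/A[0,0]*d,(v-A[1,2])/A[1,1]*d,d],-1)
    W=(X-t)@R
    W[d==0]=np.nan
    return p,W
def look(c,n): 
    r=manip.look_for(c,n); return [(np.round(x["at"],4).tolist(),round(x["confidence"],2)) for x in r[:2]]
E
python3 - <<'E'
from h import *
for c in ["scene","top"]:
    p,W=cloud(c); np.savez(f"{c}.npz",p=p,W=W)
    K=manip.get_calibration(c); print(c,K["camera_matrix"][0],-np.array(K["R"]).T@K["t"])
    x,y,z=W[...,0],W[...,1],W[...,2]
    m=(x>.2)&(x<.6)&(y>-.45)&(y<-.2)
    for lo,hi,nm in [(.09,.11,"headtop"),(.055,.075,"handletop"),(-.02,.01,'table')]:
        q=W[m&(z>lo)&(z<hi)]
        if len(q)<5: print(nm,len(q)); continue
        r=cv2.minAreaRect((q[:,:2]*1000).astype(np.float32)); print(nm,len(q),q.mean(0).round(4),np.median(q[:,2]).round(4),r)
    m=(x>.4)&(x<.9)&(y>-.15)&(y<.35)
    for lo,hi,nm in [(.012,.024,"board"),(.12,.135,"lid")]:
        q=W[m&(z>lo)&(z<hi)]
        r=cv2.minAreaRect((q[:,:2]*1000).astype(np.float32)); print(nm,len(q),q.mean(0).round(4),np.median(q[:,2]).round(4),r)
E
```

```text
scene [417.39518717   0.         326.17679374] [0.97912586 0.4851264  1.15924203]
headtop 376 [ 0.4901 -0.2885  0.1007] 0.1012 ((488.1899108886719, -290.9151306152344), (75.39691162109375, 62.08428955078125), 14.594465255737305)
handletop 343 [ 0.4065 -0.3049  0.0643] 0.0651 ((408.0384521484375, -301.32855224609375), (240.68984985351562, 61.71367645263672), 9.60616683959961)
table 5023 [ 0.4068 -0.3173  0.0017] 0.0017 ((400.1385803222656, -324.9559326171875), (399.69915771484375, 249.86849975585938), 0.004364885855466127)
board 5733 [0.6731 0.1096 0.019 ] 0.0191 ((663.0872802734375, 84.49264526367188), (449.7509765625, 467.1885070800781), 87.71276092529297)
lid 5770 [0.5921 0.1275 0.1311] 0.1314 ((590.6239013671875, 142.0102996826172), (297.00885009765625, 219.4834747314453), 85.01113891601562)
top [372.9286013    0.         321.17467151] [0.43386969 0.06549376 1.17348265]
headtop 557 [ 0.4897 -0.2936  0.0997] 0.0999 ((490.18408203125, -294.6649169921875), (74.57949829101562, 61.313236236572266), 13.447525024414062)
handletop 496 [ 0.385  -0.3168  0.0636] 0.0638 ((408.9440002441406, -305.56378173828125), (240.05221557617188, 42.190589904785156), 14.35867977142334)
table 9019 [ 3.911e-01 -3.249e-01  3.000e-04] 0.0003 ((399.9862060546875, -324.9972839355469), (399.97174072265625, 249.97061157226562), 0.0017855489859357476)
board 6399 [0.6076 0.0497 0.0178] 0.0177 ((665.5100708007812, 82.47085571289062), (447.54217529296875, 463.74505615234375), 87.67130279541016)
lid 6330 [0.5856 0.1193 0.1296] 0.1297 ((590.9954223632812, 139.49618530273438), (293.4116516113281, 214.16390991210938), 84.66219329833984)
```

Run:
```python
import numpy as np,cv2
for c in ["scene","top"]:
    f=np.load(c+".npz");p,W=f["p"],f["W"];x,y,z=[W[...,i] for i in range(3)]
    m=((x>.4)&(x<.9)&(y>-.15)&(y<.35)&(z>.124)&(z<.136)).astype(np.uint8)
    m=cv2.morphologyEx(m,cv2.MORPH_CLOSE,np.ones((5,5)));m=cv2.morphologyEx(m,cv2.MORPH_OPEN,np.ones((15,15)))
    q=W[(m>0)&(z>.124)&(z<.136)]
    print(c,cv2.minAreaRect((q[:,:2]*1000).astype(np.float32)))
    # yellow cap
    h=cv2.cvtColor(p,cv2.COLOR_RGB2HSV); s=(h[...,0]>22)&(h[...,0]<34)&(h[...,1]>180)&(h[...,2]>120)&(x>.4)&(x<.8)&(y>-.2)&(y<0)
    print("cap",s.sum(),np.nanmedian(W[s],0),W[s].round(4)[:20].tolist())
    s=((h[...,0]<6)|(h[...,0]>174))&(h[...,1]>170)&(h[...,2]>90)&(x>.4)&(x<.9)&(y>.1)&(y<.4)
    print("red",s.sum(),W[s].round(3)[:40].tolist())
    # zone crops
    b=(200,140,420,320) if c=="scene" else (220,110,500,290)
    cv2.imwrite(f"pics/{c}crop.png",cv2.resize(p[b[1]:b[3],b[0]:b[2],::-1],None,fx=2.8,fy=2.8,interpolation=cv2.INTER_CUBIC))
```

```text
scene ((584.8591918945312, 121.8480453491211), (252.59170532226562, 211.39488220214844), 84.52166748046875)
cap 33 [ 0.59765506 -0.0803099   0.07063673] [[0.5882, -0.0871, 0.0695], [0.5954, -0.0934, 0.0652], [0.5959, -0.0873, 0.0726], [0.5929, -0.0865, 0.0698], [0.5897, -0.0858, 0.0669], [0.5889, -0.0818, 0.0703], [0.5872, -0.0789, 0.0715], [0.6008, -0.0865, 0.0735], [0.5981, -0.0852, 0.0717], [0.5958, -0.0832, 0.0711], [0.5942, -0.0803, 0.0724], [0.5911, -0.0795, 0.0696], [0.5895, -0.0766, 0.071], [0.6042, -0.0877, 0.0704], [0.6021, -0.0856, 0.0702], [0.6002, -0.0831, 0.0708], [0.5991, -0.0795, 0.0734], [0.5949, -0.0803, 0.0674], [0.5943, -0.0759, 0.0717], [0.5908, -0.0758, 0.0675]]
red 1 [[0.689, 0.237, 0.127]]
top ((585.369140625, 119.43260192871094), (251.91244506835938, 206.97628784179688), 84.7806625366211)
cap 33 [ 0.59628269 -0.08337888  0.06918857] [[0.6039, -0.0772, 0.0728], [0.6044, -0.0806, 0.07], [0.6046, -0.0837, 0.0692], [0.6014, -0.0748, 0.0689], [0.6015, -0.0777, 0.0691], [0.6017, -0.0809, 0.0681], [0.6019, -0.084, 0.0672], [0.6018, -0.0868, 0.0685], [0.6018, -0.0897
[... 312 characters left out ...]
1 [[0.587, 0.27, 0.243], [0.583, 0.271, 0.251], [0.583, 0.269, 0.25], [0.58, 0.274, 0.25], [0.58, 0.27, 0.254], [0.581, 0.27, 0.244], [0.577, 0.272, 0.256], [0.577, 0.27, 0.252], [0.574, 0.272, 0.257], [0.575, 0.27, 0.255], [0.571, 0.273, 0.262], [0.571, 0.271, 0.259], [0.572, 0.27, 0.253], [0.568, 0.273, 0.263], [0.568, 0.27, 0.265], [0.565, 0.274, 0.268], [0.565, 0.272, 0.267], [0.566, 0.271, 0.26], [0.562, 0.274, 0.268], [0.562, 0.271, 0.269], [0.564, 0.271, 0.259], [0.56, 0.274, 0.268], [0.56, 0.271, 0.267], [0.593, 0.337, 0.006], [0.557, 0.273, 0.271], [0.558, 0.272, 0.264], [0.591, 0.338, -0.0], [0.556, 0.274, 0.263], [0.555, 0.271, 0.266], [0.587, 0.338, 0.002], [0.553, 0.274, 0.263]]
```

View pics/topcrop.png

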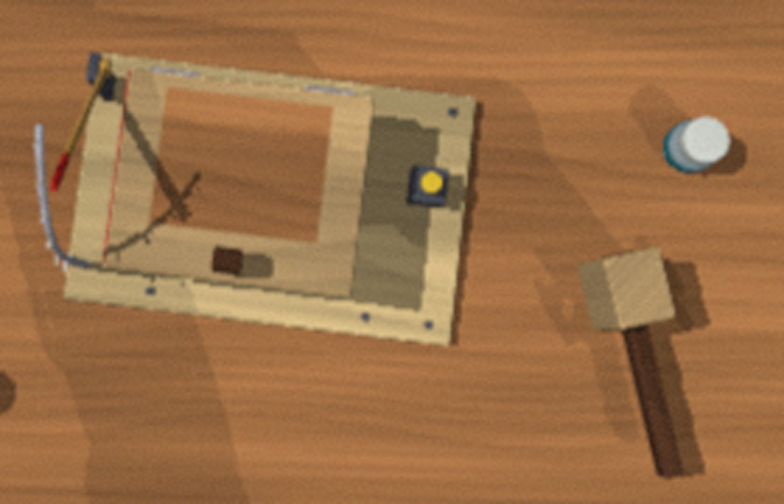

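View pics/scenecrop.png

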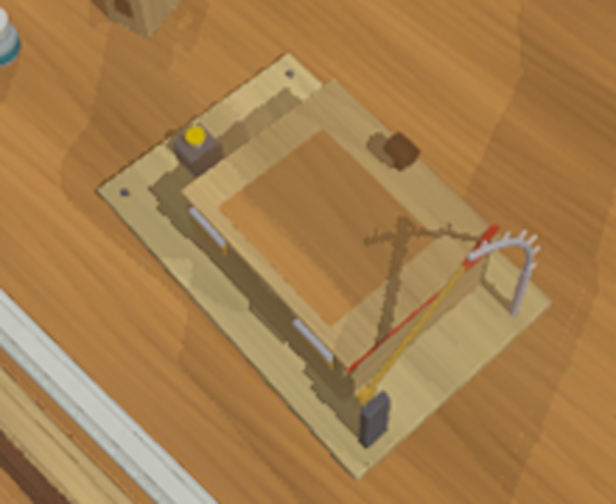

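```bash
cat >> h.py <<'E'
def Rd(a,flip=False):
    x=np.array([0,0,-1.]);y=np.array([-np.sin(a),np.cos(a),0])*(-1 if flip else 1)
    return np.stack([x,y,np.cross(x,y)],1)
MY=np.radians(13.8); MH=np.array([.4895,-.2925])
mx=lambda a:np.array([np.cos(a),np.sin(a)])
JO=np.array([.586,.120]); JY=np.radians(-5.3)
def jig(x,y):
    c,s=np.cos(JY),np.sin(JY); return JO+np.array([c*x-s*y,s*x+c*y])
def st(msg=""):
    print(msg,"t",round(manip.current_time(),2),"p",manip.current_ee_pos().round(4) if hasattr(manip.current_ee_pos(),'round') else np.round(manip.current_ee_pos(),4),"F",np.round(manip.current_force(),1),"g",round(manip.current_grip_width(),3))
E
python3 - <<'E'
from h import *
print(np.round(manip.current_tcp_rot(),2).tolist())
g=MH-.097*mx(MY); print(g)
for a,nm in [(MY,'mallet'),(0.1,'x')]:
  for f in (0,1):
    for P in ([*g,.031],[*g,.16],[*(jig(.03,-.2)-.097*mx(a)),.106]):
        q=manip.inverse_kinematics(P,Rd(a,f)); print(nm,f,None if q is None else np.round(q,2))
k=jig(-.085,0)
for f in (0,1):
    print(k,manip.inverse_kinematics([*k,.14],Rd(JY,f)))
E
```

```text
[[0.0, 0.43, -0.9], [-0.0, -0.9, -0.43], [-1.0, 0.0, 0.0]]
[ 0.39529997 -0.31563775]
mallet 0 [-0.77  0.58  1.9  -0.    0.66 -2.58]
mallet 0 [-0.77  0.36  1.83 -0.    0.94 -2.58]
mallet 0 [-0.3   0.46  1.85 -0.    0.83 -2.11]
mallet 1 [-0.77  0.58  1.9  -0.    0.66  0.56]
mallet 1 [-0.77  0.36  1.83 -0.    0.94  0.56]
mallet 1 [-0.3   0.46  1.85 -0.    0.83  1.03]
x 0 [-0.77  0.58  1.9  -0.    0.66 -2.44]
x 0 [-0.77  0.36  1.83 -0.    0.94 -2.44]
x 0 [-0.27  0.45  1.86 -0.    0.83 -1.94]
x 1 [-0.77  0.58  1.9  -0.    0.66  0.7 ]
x 1 [-0.77  0.36  1.83 -0.    0.94  0.7 ]
x 1 [-0.27  0.45  1.86 -0.    0.83  1.2 ]
[0.5013634 0.1278515] [ 1.59693727e-01  4.10471344e-01  1.82046874e+00 -4.44089210e-16
  9.10652565e-01 -1.31860015e+00]
[0.5013634 0.1278515] [ 1.59693727e-01  4.10471344e-01  1.82046874e+00 -4.44089210e-16
  9.10652565e-01  1.82299250e+00]
```

Run:
```python
from h import *
g=MH-.097*mx(MY); R=Rd(MY,1)
manip.move_ptp([*g,.19],R); st("above")
p,W=cloud("wrist"); cv2.imwrite("pics/w1.png",p[:,:,::-1])
x,y,z=[W[...,i] for i in range(3)]
m=(x>.2)&(x<.6)&(y>-.45)&(y<-.2)
for lo,hi,nm in [(.09,.11,"headtop"),(.055,.072,"handle")]:
    q=W[m&(z>lo)&(z<hi)]
    if len(q)>10: print(nm,len(q),q.mean(0).round(4),cv2.minAreaRect((q[:,:2]*1000).astype(np.float32)))
```

```text
above t 2.17 p [ 0.3951 -0.3164  0.1903] F [-0.5  0.3  0.8] g 0.998
headtop 11588 [ 0.4888 -0.294   0.0992] ((487.4375915527344, -294.2828369140625), (69.62015533447266, 60.161190032958984), 13.694499015808105)
handle 5056 [ 0.3798 -0.3207  0.0629] ((372.76483154296875, -322.49249267578125), (161.640869140625, 21.9893741607666), 13.797379493713379)
```

View pics/w1.png

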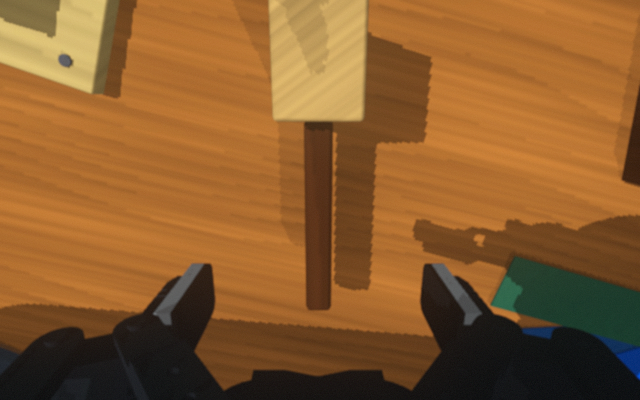

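Run:
```python
from h import *
g=MH-.097*mx(MY)+np.array([0,-.001])
manip.move_l([*g,.031],max_speed=.2); st("down")
manip.set_gripper(0.0,120); st("grip")
manip.move_l([*g,.06],max_speed=.1); st("lift")
manip.move_l([*g,.165],max_speed=.2); st("lift"); print(np.round(manip.current_ft_torque(),2))
p,W=cloud("wrist"); cv2.imwrite("pics/w2.png",p[:,:,::-1])
x,y,z=[W[...,i] for i in range(3)]
# head top in tool-ish frame
d=(W[...,:2]-g)@mx(MY); l=(W[...,:2]-g)@np.array([-np.sin(MY),np.cos(MY)])
m=(d>.05)&(d<.15)&(abs(l)<.04)&(z>.19)
q=np.stack([d[m],l[m],z[m]],1); A=np.c_[q[:,:2],np.ones(len(q))]; print(len(q),q.mean(0),q[:,0].min(),np.linalg.lstsq(A,q[:,2],rcond=None)[0])
```

```text
down t 3.16 p [ 0.3956 -0.3173  0.0319] F [-1.3  0.5  1.2] g 0.999
grip t 3.77 p [ 0.3954 -0.3168  0.0314] F [-2.2  1.4  4.8] g 0.24
lift t 4.21 p [ 0.3952 -0.3165  0.0598] F [-0.2  0.  -2.5] g 0.239
lift t 4.88 p [ 0.3948 -0.3161  0.1637] F [ 0.3 -1.2 -3.8] g 0.24
[-0.05  0.31 -0.02]
47398 [0.07582536 0.00040864 0.23057297] 0.05000412125857827 [0.15105379 0.00183151 0.21911852]
```

View pics/w2.png

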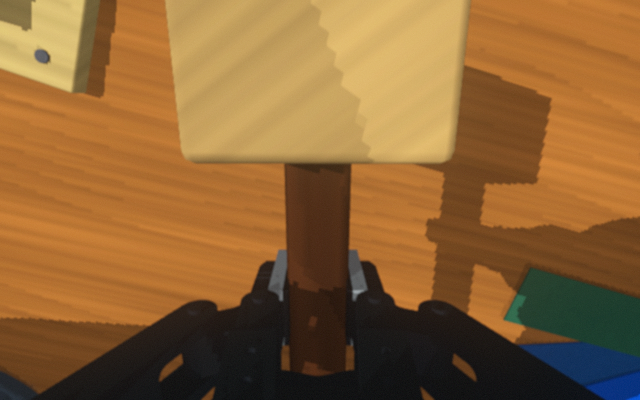

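Run:
```python
from h import *
g=np.array(manip.current_ee_pos())[:2]
p,W=cloud("wrist");z=W[...,2]
d=(W[...,:2]-g)@mx(MY); l=(W[...,:2]-g)@np.array([-np.sin(MY),np.cos(MY)])
m=(d>.068)&(d<.15)&(abs(l)<.026)&(z>.2)
q=np.stack([d[m],l[m],z[m]],1); A=np.c_[q[:,:2],np.ones(len(q))]; print(len(q),q.mean(0),q[:,0].max(),np.linalg.lstsq(A,q[:,2],rcond=None)[0])
# strike approach
P=jig(.03,-.2); print(P)
t=P-.100*mx(MY)
manip.move_ptp([*t,.150],Rd(MY,1)); st("over pin")
p,W=cloud("scene"); cv2.imwrite("pics/s2.png",cv2.resize(p[100:280,180:420,::-1],None,fx=3,fy=3))
```

```text
32923 [8.00993867e-02 1.91953600e-05 2.30775663e-01] 0.09158938725603141 [-0.00555753  0.00277934  0.23122076]
[ 0.59739762 -0.08191606]
over pin t 5.92 p [ 0.5001 -0.1065  0.1498] F [-1.  -0.3 -3.5] g 0.24
```

View pics/s2.png

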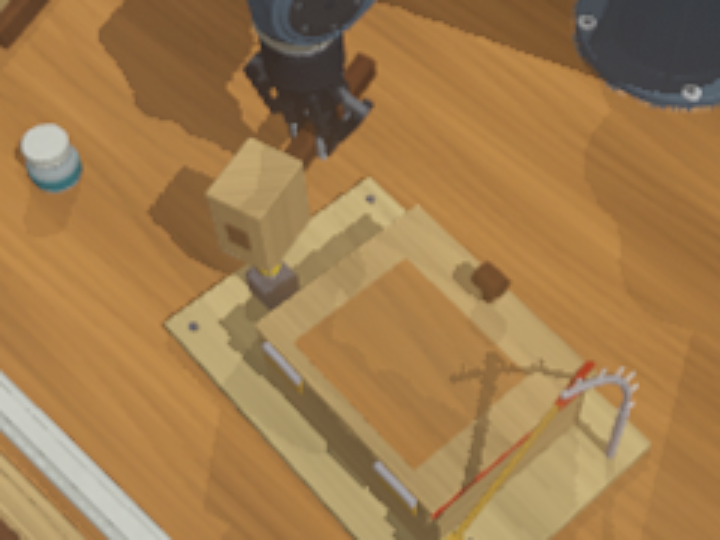

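Run:
```python
from h import *
P=jig(.03,-.2);t=P-.100*mx(MY)
manip.move_l([*t,.104],max_speed=.1); st("near")
for z in (.100,.096,.092,.089,.086,.084,.082,.080):
    manip.move_l([*t,z],max_speed=.06); st(z); 
    F=manip.current_force(); 
    if F[2]>22: break
```

```text
near t 6.58 p [ 0.5005 -0.1061  0.1043] F [-0.2  0.6 -3.4] g 0.237
0.1 t 6.83 p [ 0.501  -0.106   0.1006] F [ 1.4 -0.4 -0.9] g 0.243
0.096 t 7.08 p [ 0.501  -0.1059  0.0963] F [ 2.9 -1.   0. ] g 0.241
0.092 t 7.33 p [ 0.5007 -0.1058  0.092 ] F [ 3.3 -1.   0.7] g 0.24
0.089 t 7.58 p [ 0.5005 -0.1058  0.0889] F [ 3.  -1.4  0.7] g 0.243
0.086 t 7.83 p [ 0.5002 -0.1059  0.0863] F [-2.7 -2.   9.5] g 0.237
0.084 t 8.07 p [ 0.4997 -0.1059  0.0843] F [-4.6 -2.  12.4] g 0.239
0.082 t 8.32 p [ 0.4996 -0.1059  0.0822] F [-5.2 -2.4 12.1] g 0.239
0.08 t 8.57 p [ 0.4994 -0.1059  0.0801] F [-5.1 -3.3 10.3] g 0.241
```

Run:
```python
from h import *
P=jig(.03,-.2);t=P-.100*mx(MY)
manip.move_l([*t,.15],max_speed=.2); st("up")
g=MH-.097*mx(MY)+np.array([0,-.001])
manip.move_ptp([*g,.09],Rd(MY,1)); st("back")
p,W=cloud("wrist");z=W[...,2]
gg=np.array(manip.current_ee_pos())[:2]
d=(W[...,:2]-gg)@mx(MY); l=(W[...,:2]-gg)@np.array([-np.sin(MY),np.cos(MY)])
m=(d>.068)&(d<.15)&(abs(l)<.026)&(z>.12)
q=np.stack([d[m],l[m],z[m]],1); A=np.c_[q[:,:2],np.ones(len(q))]; print(len(q),np.linalg.lstsq(A,q[:,2],rcond=None)[0])
for c in ["top","scene"]:
    p,W=cloud(c);x,y,z=[W[...,i] for i in range(3)]
    h=cv2.cvtColor(p,cv2.COLOR_RGB2HSV); s=(h[...,0]>22)&(h[...,0]<34)&(h[...,1]>180)&(h[...,2]>120)&(x>.4)&(x<.8)&(y>-.2)&(y<0)
    print(c,"cap",s.sum(),np.nanmedian(W[s],0),look(c,"pin_top"))
    b=(330,140,450,260) if c=="top" else (220,150,320,230)
    cv2.imwrite(f"pics/{c}3.png",cv2.resize(p[b[1]:b[3],b[0]:b[2],::-1],None,fx=5,fy=5,interpolation=cv2.INTER_CUBIC))
```

```text
up t 9.07 p [ 0.4992 -0.1054  0.1486] F [-0.  -0.3 -4.5] g 0.239
back t 10.03 p [ 0.3957 -0.3159  0.0897] F [ 0.4  0.2 -3.7] g 0.238
35646 [6.51912207e-02 1.57083669e-04 1.57888674e-01]
top cap 30 [ 0.59691184 -0.08258337  0.05648101] [([0.5986, -0.0848, 0.0504], 0.52)]
scene cap 33 [ 0.59774683 -0.08018903  0.05723415] []
```

View pics/scene3.png

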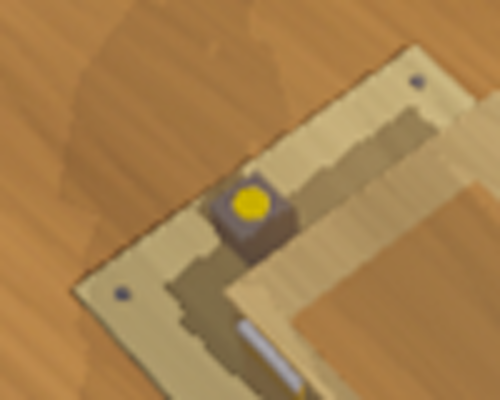

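Run:
```python
from h import *
from scipy.spatial.transform import Rotation as Ro
ym=np.array([-np.sin(MY),np.cos(MY),0])
R=Ro.from_rotvec(ym*.065).as_matrix()@Rd(MY,1)
g=MH-.097*mx(MY)+np.array([0,-.001])
def tcp(z): return np.array([*g,z])+.019*R[:,0]
manip.move_l(tcp(.060),R,max_speed=.15); st()
for z in (.054,.052,.050,.048,.046):
    manip.move_l(tcp(z),max_speed=.05); st(z)
    if manip.current_force()[2]>2: break
manip.set_gripper(0.7,60); st("open")
manip.set_gripper(1.0)
manip.move_l(tcp(.16),max_speed=.25)
c,s="top",""
p,W=cloud("top"); cv2.imwrite("pics/t4.png",p[100:300,200:520,::-1].repeat(2,0).repeat(2,1)); st()
```

```text
t 10.76 p [ 0.3944 -0.3168  0.0412] F [-0.2  0.4 -3.5] g 0.243
0.054 t 11.03 p [ 0.3941 -0.3171  0.0354] F [ 0.1  0.2 -3.4] g 0.237
0.052 t 11.28 p [ 0.3941 -0.317   0.0331] F [-1.1  0.4 -4.3] g 0.241
0.05 t 11.53 p [ 0.3943 -0.3171  0.0312] F [-0.6 -0.3 -1.4] g 0.237
0.048 t 11.78 p [ 0.394  -0.3174  0.0304] F [-11.    1.3  21.5] g 0.243
open t 12.23 p [ 0.3941 -0.3169  0.0289] F [ 0.  -0.2  0.9] g 0.701
 t 13.27 p [ 0.3937 -0.3165  0.1402] F [ 0.3  0.1 -0.1] g 1.004
```

View pics/t4.png

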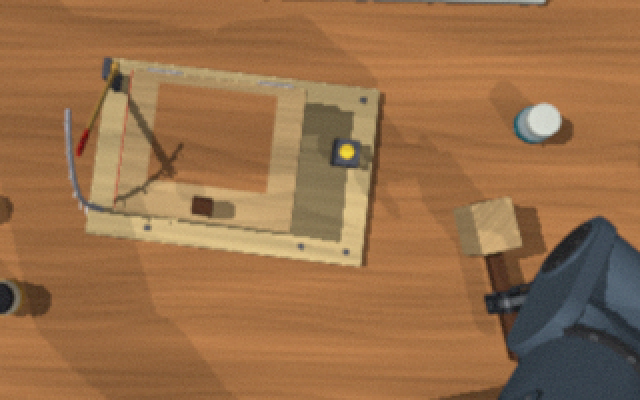

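Run:
```python
from h import *
k=jig(-.085,0)
manip.move_l([*np.array(manip.current_ee_pos())[:2],.25],Rd(MY,1),max_speed=.3)
v=jig(-.12,.07)
manip.move_ptp([*v,.36],Rd(JY,1)); manip.dwell(.2);st("view")
p,W=cloud("wrist"); cv2.imwrite("pics/w5.png",p[:,:,::-1]); np.savez("w5.npz",p=p,W=W)
for n in ["lid_knob","mark_tip","pin_top"]: print(n,look("wrist",n))
K=manip.get_calibration("wrist"); print(-np.array(K["R"]).T@K["t"])
```

```text
view t 15.92 p [0.4732 0.2003 0.3599] F [-0.1  0.1 -0.4] g 0.999
lid_knob [([0.5623, 0.1239, 0.1332], 0.79)]
mark_tip [([0.5826, 0.2767, 0.244], 0.98), ([0.5591, 0.1226, 0.1348], 0.26)]
pin_top [([0.5952, -0.0788, 0.0563], 0.8), ([0.5616, 0.1239, 0.1324], 0.35)]
[0.54566871 0.19402843 0.5019827 ]
```

View pics/w5.png

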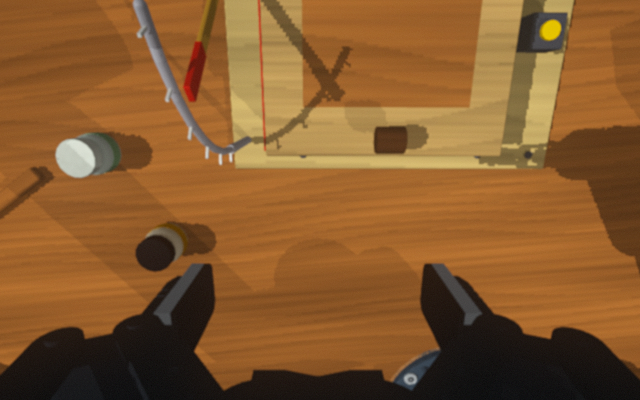

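Run:
```python
from h import *
f=np.load("w5.npz");p,W=f["p"],f["W"];x,y,z=[W[...,i] for i in range(3)]
kn=(z>.145)&(z<.18)&(y<.18)&(y>.08)&(x<.55)
q=W[kn]; print("knob",len(q),q.mean(0).round(4),q[:,2].max().round(4),cv2.minAreaRect((q[:,:2]*1000).astype(np.float32)))
m=((z>.124)&(z<.136)).astype(np.uint8); q=W[m>0]; print("lid z",np.median(q[:,2]))
h=cv2.cvtColor(p,cv2.COLOR_RGB2HSV)
s=((h[...,0]<6)|(h[...,0]>174))&(h[...,1]>170)&(h[...,2]>70)&(z>.2)
c,si=np.cos(JY),np.sin(JY)
J=lambda q:np.c_[(q[:,:2]-JO)@np.array([[c,-si],[si,c]]),q[:,2]]
q=J(W[s]);print("red",len(q),np.median(q,0),q.min(0),q.max(0))
a=np.arctan2(q[:,2]-.118,.1-q[:,0]); r=np.hypot(q[:,2]-.118,.1-q[:,0]); print("ang",np.median(a),a.std(),r.min(),r.max())
br=(h[...,0]>15)&(h[...,0]<30)&(h[...,1]>150)&(z>.15)&(y>.2)
q=J(W[br]); 
if len(q):
    a=np.arctan2(q[:,2]-.118,.1-q[:,0]);print("brass",len(q),np.median(a),a.std(),np.median(q,0))
np.set_printoptions(precision=4,suppress=True)
q=J(W[s|br]); o=np.polyfit(q[:,0],q[:,2],1); print("slope ang",np.arctan(-o[0]))
pk=J(W[kn]); print("knob jig",pk.mean(0),pk.min(0),pk.max(0))
# pointer with other views
for cam in ["scene","top"]:
    g=np.load(cam+".npz");p2,W2=g["p"],g["W"]
    x2,y2,z2=[W2[...,i] for i in range(3)]
    h2=cv2.cvtColor(p2,cv2.COLOR_RGB2HSV)
    s2=((h2[...,0]<8)|(h2[...,0]>172))&(h2[...,1]>150)&(z2>.2)&(x2>.45)&(x2<.7)&(y2>.22)&(y2<.32)
    q=J(W2[s2]); 
    if len(q): a=np.arctan2(q[:,2]-.118,.1-q[:,0]); print(cam,len(q),np.median(a),a.std(),np.hypot(q[:,2]-.118,.1-q[:,0]).max(),np.median(q[:,1]))
```

```text
knob 880 [0.5037 0.1288 0.1671] 0.173 ((502.92181396484375, 127.62898254394531), (28.330312728881836, 24.619070053100586), 85.14810180664062)
lid z 0.12923400147321448
red 682 [-0.02969791  0.14961543  0.25697051] [-0.04700079  0.14840777  0.23521354] [-0.00889662  0.15390761  0.27091573]
ang 0.8268169549517557 0.018180407108603667 0.16278380712164092 0.2071718146450654
brass 557 0.830556898068364 0.03373048647814519 [0.00674391 0.14960917 0.21814965]
slope ang 0.8598105642926881
knob jig [-0.0828  0.0012  0.1671] [-0.0958 -0.0143  0.1478] [-0.0712  0.0141  0.173 ]
scene 15 0.828637809987001 0.01122714321921799 0.21018561981303177 0.15373923979684656
top 35 0.8299750633857922 0.01849486820247427 0.2089574606131256 0.14903883755799527
```

Run:
```python
from h import *
k=jig(-.084,.0005)
manip.move_ptp([*k,.23],Rd(JY,1)); st("above")
manip.move_l([*k,.140],max_speed=.15); st("down")
manip.set_gripper(0.0,40); manip.dwell(.1); st("grip40")
p,W=cloud("wrist"); cv2.imwrite("pics/w6.png",p[:,:,::-1])
```

```text
above t 16.77 p [0.503  0.1287 0.2312] F [ 0.5  0.3 -0. ] g 0.999
down t 17.52 p [0.5031 0.1287 0.1412] F [ 0.4 -0.3  0.7] g 1.003
grip40 t 18.18 p [0.5024 0.1275 0.1403] F [-2.6 -6.6  3. ] g 0.325
```

View pics/w6.png

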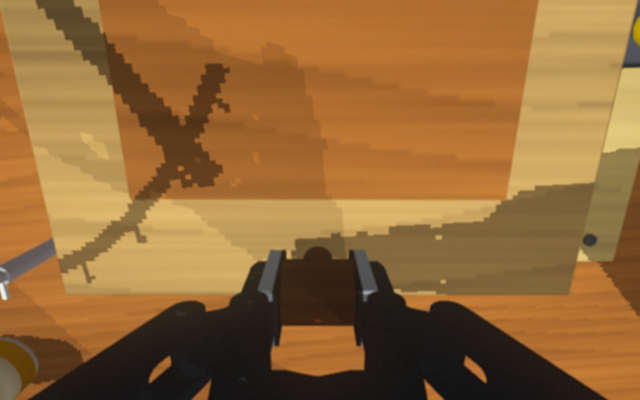

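```bash
cat >> h.py <<'E'
def ktcp(th):
    x=.101-.185*np.cos(th)+.041*np.sin(th); z=.118+.185*np.sin(th)+.041*np.cos(th)
    k=jig(x,-.0007); return np.array([*k,z-.019])
def J(q):
    c,si=np.cos(JY),np.sin(JY); return np.c_[(q[:,:2]-JO)@np.array([[c,-si],[si,c]]),q[:,2]]
E
python3 - <<'E'
from h import *
manip.set_gripper(0.0,90); st("grip90")
for th in (.08,.16,.24,.32,.4,.48,.56,.64,.70):
    manip.move_l(ktcp(th),max_speed=.08)
    if th in (.08,.32,.56,.70): st(th)
p,W=cloud("scene"); cv2.imwrite("pics/s7.png",cv2.resize(p[100:320,200:460,::-1],None,fx=2.7,fy=2.7,interpolation=cv2.INTER_CUBIC)); np.savez("s7.npz",p=p,W=W)
p,W=cloud("top"); cv2.imwrite("pics/t7.png",cv2.resize(p[100:320,200:460,::-1],None,fx=2.7,fy=2.7)); np.savez("t7.npz",p=p,W=W)
E
```

```text
grip90 t 18.45 p [0.5023 0.1275 0.1403] F [-3.1 -8.1  3.9] g 0.314
0.08 t 18.79 p [0.506  0.127  0.1542] F [ 4.6  4.3 -7.4] g 0.312
0.32 t 19.82 p [0.524  0.1253 0.1951] F [ 1.9  5.3 -8.6] g 0.307
0.56 t 20.84 p [0.5508 0.1227 0.2301] F [ -0.    6.2 -11.9] g 0.312
0.7 t 21.48 p [0.5704 0.1208 0.2475] F [ -1.1   4.9 -10.7] g 0.302
```

View pics/s7.png

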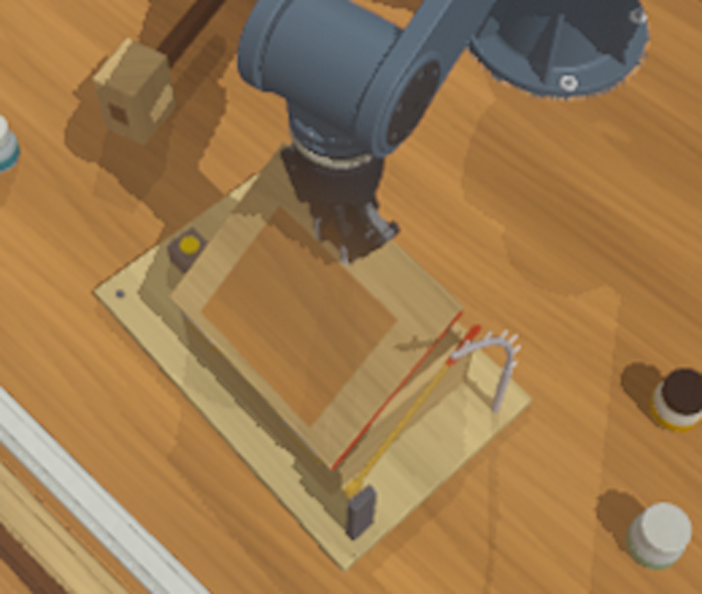

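View pics/t7.png

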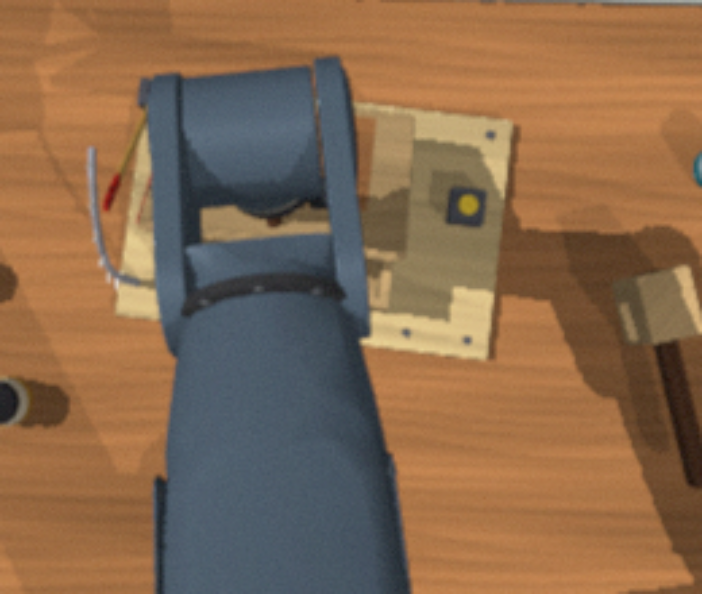

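```bash
cat >> h.py <<'E'
def lidang(p,W,verbose=True):
    q=J(W.reshape(-1,3)); q=q[np.isfinite(q).all(1)]
    from math import atan
    m=(abs(q[:,1])<.118)&(q[:,0]>-.05)&(q[:,0]<.085)&(q[:,2]>.14)&(abs(q[:,1])>.045)
    s=q[m]
    th=.75
    for it in range(8):
        # distance above lid top plane given hinge (0.1,.118)
        k=np.abs((s[:,2]-.118)*np.cos(th)+(s[:,0]-.1)*np.sin(th)-.012)<(.03 if it<3 else .006)
        o=np.polyfit(s[k,0],s[k,2],1); 
        # fit: residual with free offset
        th=np.arctan(-o[0])
    off=np.median((s[k,2]-.118)*np.cos(th)+(s[k,0]-.1)*np.sin(th))
    # radial estimate
    import scipy.optimize as so
    f=lambda t:np.median((s[k,2]-.118)*np.cos(t)+(s[k,0]-.1)*np.sin(t))-.012
    print("lid slope",round(th,4),"off",round(off,4),"radial",round(so.brentq(f,.1,1.3),4),"n",k.sum())
def markang(p,W):
    h=cv2.cvtColor(p,cv2.COLOR_RGB2HSV);x,y,z=[W[...,i] for i in range(3)]
    s=((h[...,0]<8)|(h[...,0]>172))&(h[...,1]>150)&(z>.2)
    q=J(W[s]); q=q[(q[:,1]>.140)&(q[:,1]<.165)]
    a=np.arctan2(q[:,2]-.118,.1-q[:,0]); print("mark n",len(q),np.round([np.median(a) if len(a) else 0,a.std() if len(a) else 0],4))
E
python3 - <<'E'
from h import *
for n in ["s7.npz","t7.npz"]:
    f=np.load(n); print(n); 
    lidang(f["p"],f["W"]); markang(f["p"],f["W"])
p,W=cloud("wrist"); cv2.imwrite("pics/w7.png",p[:,:,::-1]); lidang(p,W); markang(p,W); st()
E
```

```text
s7.npz
lid slope 0.6617 off 0.0126 radial 0.6673 n 3035
mark n 14 [0.8319 0.0094]
t7.npz
lid slope 0.6616 off 0.0128 radial 0.6674 n 806
mark n 34 [0.8308 0.0174]
lid slope 0.6605 off 0.0125 radial 0.6648 n 71511
mark n 278 [0.7847 0.0131]
 t 21.62 p [0.5703 0.1208 0.2474] F [ -1.    5.3 -10.9] g 0.312
```

View pics/w7.png

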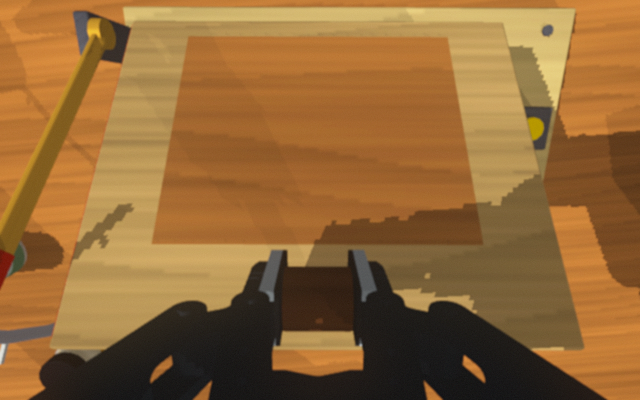

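```bash
cat >> h.py <<'E'
def rod(p,W):
    q=J(W.reshape(-1,3)); ok=np.isfinite(q).all(1); h=cv2.cvtColor(p,cv2.COLOR_RGB2HSV).reshape(-1,3)
    r=np.hypot(q[:,0]-.1,q[:,2]-.118); a=np.arctan2(q[:,2]-.118,.1-q[:,0])
    m=ok&(q[:,1]>.138)&(q[:,1]<.163)&(r<.215)&(r>.03)&(a>.55)&(a<1.05)&(q[:,0]<.09)&(h[:,1]>120)
    s=q[m]; 
    if len(s)<10: print("rod",len(s)); return
    for lo in np.arange(.03,.21,.03):
        k=(r[m]>=lo)&(r[m]<lo+.03)
        if k.sum()>3: print("  r%.2f n%d ang %.3f sd %.3f y %.3f"%(lo,k.sum(),np.median(a[m][k]),a[m][k].std(),np.median(s[k,1])))
    # TLS slope
    c=s[:,[0,2]]-s[:,[0,2]].mean(0); u=np.linalg.svd(c,full_matrices=False)[2][0]; print("rod TLS",np.arctan(-u[1]/u[0]).round(4),len(s))
E
python3 - <<'E'
from h import *
p,W=cloud("wrist"); np.savez("w7.npz",p=p,W=W); rod(p,W)
for n in ["s7.npz","t7.npz","w5.npz","scene.npz","top.npz"]:
    f=np.load(n); print(n); rod(f["p"],f["W"])
E
```

```text
r0.03 n736 ang 0.869 sd 0.088 y 0.150
  r0.06 n905 ang 0.838 sd 0.051 y 0.150
  r0.09 n1120 ang 0.827 sd 0.036 y 0.150
  r0.12 n1413 ang 0.821 sd 0.028 y 0.150
  r0.15 n800 ang 0.795 sd 0.022 y 0.149
rod TLS 0.7822 4975
s7.npz
  r0.03 n26 ang 0.921 sd 0.087 y 0.153
  r0.06 n28 ang 0.867 sd 0.048 y 0.154
  r0.09 n29 ang 0.843 sd 0.036 y 0.154
  r0.12 n28 ang 0.835 sd 0.024 y 0.154
  r0.15 n24 ang 0.833 sd 0.024 y 0.154
  r0.18 n30 ang 0.827 sd 0.022 y 0.153
rod TLS 0.7953 165
t7.npz
  r0.06 n17 ang 0.874 sd 0.031 y 0.148
  r0.09 n16 ang 0.843 sd 0.036 y 0.149
  r0.12 n21 ang 0.830 sd 0.026 y 0.149
  r0.15 n23 ang 0.835 sd 0.024 y 0.149
  r0.18 n33 ang 0.821 sd 0.037 y 0.149
rod TLS 0.778 112
w5.npz
  r0.09 n112 ang 0.808 sd 0.034 y 0.149
  r0.12 n314 ang 0.834 sd 0.027 y 0.150
  r0.15 n391 ang 0.832 sd 0.023 y 0.150
  r0.18 n617 ang 0.821 sd 0.051 y 0.150
rod TLS 0.8169 1434
scene.npz
  r0.03 n28 ang 0.920 sd 0.089 y 0.154
  r0.06 n27 ang 0.862 sd 0.060 y 0.153
  r0.09 n28 ang 0.848 sd 0.036 y 0.154
  r0.12 n31 ang 0.830 sd 0.026 y 0.154
  r0.15 n23 ang 0.830 sd 0.025 y 0.153
  r0.18 n28 ang 0.825 sd 0.023 y 0.153
rod TLS 0.7946 167
top.npz
  r0.03 n14 ang 0.918 sd 0.082 y 0.149
  r0.06 n15 ang 0.883 sd 0.031 y 0.149
  r0.09 n16 ang 0.847 sd 0.032 y 0.149
  r0.12 n21 ang 0.838 sd 0.030 y 0.149
  r0.15 n23 ang 0.830 sd 0.023 y 0.148
  r0.18 n31 ang 0.819 sd 0.022 y 0.149
rod TLS 0.7887 120
```

```bash
cat >> h.py <<'E'
def rod2(p,W,th=.8):
    q=J(W.reshape(-1,3)); ok=np.isfinite(q).all(1); h=cv2.cvtColor(p,cv2.COLOR_RGB2HSV).reshape(-1,3).astype(int)
    col=(h[:,1]>110)&(h[:,2]>50)
    off=.004
    for it in range(10):
        e=(q[:,2]-.118)*np.cos(th)+(q[:,0]-.1)*np.sin(th)-off; L=(q[:,2]-.118)*np.sin(th)-(q[:,0]-.1)*np.cos(th)
        m=ok&col&(abs(e)<.008)&(L>.02)&(L<.206)&(q[:,1]>.138)&(q[:,1]<.166)
        # equal-weight by bins
        b=[(np.median(L[m&(L>=l)&(L<l+.01)]),np.median(e[m&(L>=l)&(L<l+.01)])) for l in np.arange(.02,.2,.01) if (m&(L>=l)&(L<l+.01)).sum()>3]
        b=np.array(b)
        if len(b)<4: print("few");return
        o=np.polyfit(b[:,0],b[:,1],1); th+=o[0]; off+=o[1]
    print("rod2 th %.4f off %.4f n %d L %.3f..%.3f  res %.4f"%(th,off,m.sum(),b[0,0],b[-1,0],b[:,1].std()))
    return th,off
E
python3 - <<'E'
from h import *
for n in ["w7.npz","s7.npz","t7.npz","w5.npz","scene.npz","top.npz"]:
    f=np.load(n); print(n,end=' '); rod2(f["p"],f["W"])
E
```

```text
w7.npz rod2 th 0.7686 off 0.0054 n 5125 L 0.025..0.173  res 0.0014
s7.npz rod2 th 0.8013 off 0.0050 n 151 L 0.026..0.197  res 0.0007
t7.npz rod2 th 0.8038 off 0.0047 n 100 L 0.064..0.197  res 0.0009
w5.npz rod2 th 0.8824 off -0.0083 n 1181 L 0.097..0.195  res 0.0018
scene.npz rod2 th 0.7958 off 0.0058 n 152 L 0.025..0.196  res 0.0008
top.npz rod2 th 0.8029 off 0.0050 n 111 L 0.025..0.196  res 0.0010
```

Run:
```python
from h import *
for th in (.75,.80,.838): manip.move_l(ktcp(th),max_speed=.06)
manip.dwell(.3); st()
for c in ["scene","top","wrist"]:
    p,W=cloud(c); np.savez(f"{c}8.npz",p=p,W=W); print(c); lidang(p,W); rod2(p,W)
    if c=="scene": cv2.imwrite("pics/s8.png",cv2.resize(p[180:300,280:420,::-1],None,fx=5,fy=5,interpolation=cv2.INTER_CUBIC))
    if c=="wrist": cv2.imwrite("pics/w8.png",p[:,:,::-1])
```

```text
t 22.86 p [0.5922 0.1188 0.262 ] F [ -1.9   5.  -13.3] g 0.311
scene
lid slope 0.7919 off 0.0126 radial 0.7975 n 2888
rod2 th 0.8050 off 0.0047 n 154 L 0.025..0.196  res 0.0008
top
lid slope 0.7893 off 0.0134 radial 0.7998 n 744
rod2 th 0.7990 off 0.0050 n 103 L 0.051..0.196  res 0.0008
wrist
lid slope 0.7928 off 0.0128 radial 0.7989 n 62152
rod2 th 0.7995 off 0.0035 n 5965 L 0.025..0.195  res 0.0004
```

View pics/s8.png

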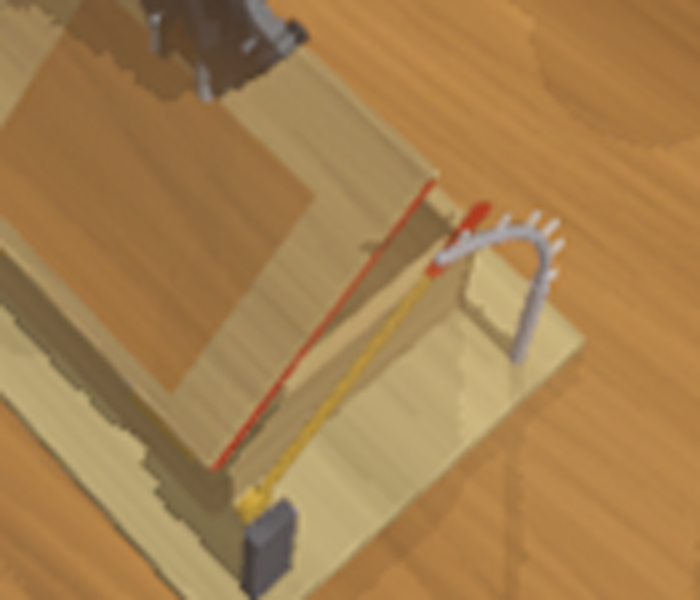

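View pics/w8.png

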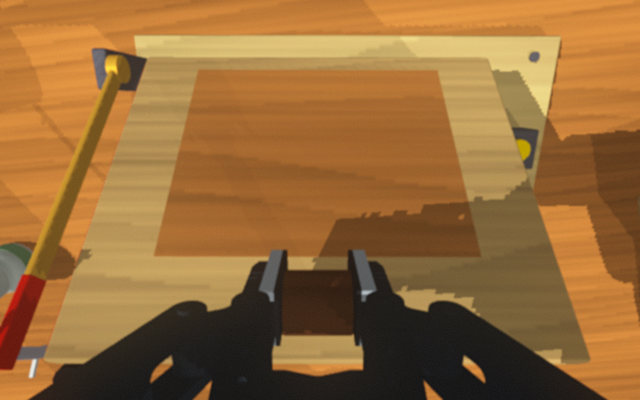

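Run:
```python
from h import *
manip.move_l(ktcp(.847),max_speed=.03)
manip.dwell(1.0); st()
for c in ["scene","top","wrist","wrist","scene"]:
    p,W=cloud(c); print(c); lidang(p,W); rod2(p,W)
    if c=="scene": cv2.imwrite("pics/s9.png",p[:,:,::-1])
for n in ["jar_teal","jar_ochre","jar_green","pin_top","mallet_head"]: print(n,look("scene",n))
st()
```

```text
t 24.26 p [0.5933 0.1187 0.2627] F [ -4.    4.7 -13.4] g 0.31
scene
lid slope 0.7994 off 0.0125 radial 0.8042 n 2857
rod2 th 0.8104 off 0.0036 n 152 L 0.026..0.197  res 0.0009
top
lid slope 0.7936 off 0.0138 radial 0.807 n 739
rod2 th 0.7978 off 0.0056 n 108 L 0.053..0.197  res 0.0006
wrist
lid slope 0.7996 off 0.0128 radial 0.8059 n 61816
rod2 th 0.8022 off 0.0033 n 5894 L 0.025..0.195  res 0.0003
wrist
lid slope 0.7996 off 0.0128 radial 0.8058 n 61798
rod2 th 0.8033 off 0.0031 n 5933 L 0.025..0.195  res 0.0003
scene
lid slope 0.7992 off 0.0126 radial 0.8045 n 2866
rod2 th 0.8047 off 0.0046 n 155 L 0.025..0.196  res 0.0011
jar_teal [([0.6598, -0.3618, 0.0583], 0.82)]
jar_ochre [([0.3755, 0.4439, 0.059], 0.67)]
jar_green [([0.509, 0.5054, 0.0607], 0.69), ([0.6396, 0.1742, 0.1332], 0.69)]
pin_top []
mallet_head [([0.4821, -0.2859, 0.0616], 0.9), ([0.3741, 0.4406, 0.056], 0.66)]
 t 24.76 p [0.5933 0.1187 0.2627] F [ -2.6   5.9 -13. ] g 0.312
```

View pics/s9.png

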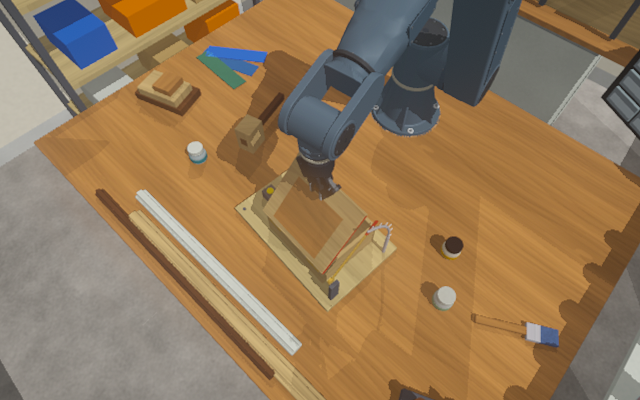

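The scene picture shows the mallet upright near (250,132), the pin at (269,190), the jars in place, and the lid edge parallel to the pointer near (350,250). The lid and pointer slopes agree within about 0.005 rad and the grip is stable.

Run:
```python
from h import *
manip.sign_off();
```

```text
the job is handed in; nothing more can be done
```

The pin is driven home, the mallet is back on the bench, and I handed the job in at about 25 s with the gripper still holding the lid in line with the pointer.

- **Pin:** I pushed it down steadily with the mallet's face instead of swinging. The push rose to about 16 N, and the cap's top then measured 56.5 to 57 mm (56 mm is fully home). Only the mallet touched the pin. The wrist camera later put the cap at 56.3 mm.
- **Mallet:** It tilted about 0.065 rad in the grip during the push. I tilted the tool to match and set it down level at its starting place, well clear of the jig.
- **Lid:** It is held by the knob at about 0.80 rad with a 90 N grip setting, and the reading stayed steady over the last half second.
- **Lid against pointer:** In the last pictures the lid read 0.799 (scene), 0.794 (top) and 0.800 (wrist) rad. The pointer read 0.805 to 0.810, 0.798 and 0.803 rad in the same views.
- **Jars and pointer:** The jars were found where they started, within the networks' accuracy. The pointer showed no movement.

**Checks that disagreed or failed:**
- My first pointer estimate was 0.83 rad. It came from the arm's upper surface, so I replaced it with a slope fit.
- Two slope fits from pictures that showed only part of the pointer gave 0.77 and 0.88 rad, and I set those aside.
- The network did not find the pin in the last scene picture, and it had also missed it in the scene picture taken right after the push. For the height I relied on my own measurements and the wrist reading.

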